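Unclamp the carved printing block and put it in the tray

TASK

The carved wooden printing block held in the toggle clamp is finished. Flip the clamp's upright handle all the way back to release it, then lift the block out and set it down, carved face up and flat, on the floor of the shallow wooden tray; do not drop it. Leave the clamp open.

Things in the scene. Friction and masses are not known exactly. Their poses are not given: they have to be found in the camera images.
- clamp_handle (a joint): Handle of the steel toggle clamp. 0: clamped, upright; 1.4 rad: fully open, near level, swung directly away from the block. Hinge line along the block's y, 50 mm above the table, 90 mm from handle_grip. About 3 N at the grip takes it over centre (0.15 rad); a spring then swings it fully open in about 1.5 s, and the pressing bar rises upright, top 130 mm up, 65 mm from the block's centre.
- handle_grip (a point): Middle of the clamp handle's black grip, a round bar 18 mm thick. Clamped, it is 140 mm above the table; the handle ends 20 mm higher, the black part begins 25 mm lower. Below it on the block's side are the linkage and pressing bar, up to 97 mm above the table. z axis: along the handle to its free end; x axis: from the handle to the block's side (while clamped: up, and towards the block).
- block_center (a point): Centre of the carved block, 120 (x) x 45 (y) x 40 mm (z, carved face up), 0.14 kg, on a 15 mm plywood base: centre 35 mm above the table. Its x axis points away from the clamp; clamped, the handle stands 145 mm from it, on its -x side. Stops 10 mm high stand round its ends with 2 mm of play; the middle 80 mm of its long sides is free for fingers. It lifts straight up.
- tray: Fixed shallow open tray of light wood for finished blocks, 200 mm (x) by 150 mm (y), 22 mm high, walls and floor 5 mm thick, empty. Origin at the centre of its underside, on the table; x along its length, z up.
Things that resemble listed ones, but are neither listed nor needed, are in the scene too. Leave any red look-alike of the part that bears block_center alone.

How it is judged:
By the outcome, as a careful person would: the job done as asked, in the order asked, and still so for the second after the job is handed in, with the robot touching nothing.
It also fails if it takes over 53 s, if anything falls off the work surface, if the arm or the gripper's body presses on something with over 40 N, if the wrist force passes 120 N, or if a joint passes its speed limit or range.

ROBOT

A 6-joint arm with a two-finger parallel gripper is mounted at the origin on the work surface. World frame = base frame: x ahead of the robot, y to its left, z up, the work surface at z = 0. Lengths are in m, angles in rad, forces in N, time in s.
With the tool pointing down it reaches from about 0.225 to 0.875 m from the base axis. Payload 3.4 kg.
Tool frame: the origin (TCP) lies between the finger pads; the fingertips stand 17 mm ahead of it and the grasp point (between the pads) lies 2 mm behind it; y points along the fingers, z is the direction in which the jaws open and shut, and the axes are right-handed (so a half turn about y gives the same grasp; the last joint's range is limited). The gripper opens to 85 mm and grips with 20 to 120 N. Pads are 22 mm wide; open, the fingers measure 114 mm over their backs; the gripper's body (76 mm by 85 mm) begins 54 mm behind the grasp point. The pads swing forward as they close: fully open they stand 13 mm farther back than shut.
Start: joints at [-1.24, 0.276, 1.505, -0, 1.361, -0.121], TCP at [0.251, -0.517, 0.248] pointing down, gripper open.
Joint ranges: [-2.89, 2.89], [-0.75, 2.08], [0.22, 2.7], [-1.18, 4.32], [0.11, 2.71], [-2.7, 2.7]. Speed limits (rad/s): [2.57, 2.57, 3.14, 3.14, 3.14, 3.14].

INTERFACE

Orientations are given as a unit quaternion [w, x, y, z].
In Python, from rig import manip, get_image, camera_model, sign_off, spot_in, silhouettes, spot_point gives the robot as it stands.
- The arm moves only by the tool jog_arm, never from a script. Its argument "targets" is a list of rows, each a list of 3 entries, a list of its own where there are three numbers: the finger opening in m, from 0 to 0.0854, then the shift along the world's x, y, z in m, then the turn about the world's z in rad. In form: [[claw, [x, y, z], spin], ...]. A call has 1 to 10 rows; each row shifts and turns the commanded pose from where the row before left it; what a row does not reach is not made up. A row lasts 1/8 s, in which the tool goes at most 62.5 mm and 10.7 degrees, less where a joint would pass 70% of its speed; a pose out of reach is approached as far as the arm can. A call with a gripper value outside its range is refused whole. The fingers move at their own pace and stop on an object; "force" is the grip in N (left out, the last holds). Time passes only in rows, so rows that do not move let the fingers close. It gives the time, the measured TCP pose, the force and the opening at its end, in the units of the state.
- manip.get_state(): the state, without advancing time (a new reading comes with each control period).
- get_image(name): name is "scene" or "side" or "wrist"; returns (picture, depth): 480x640x3 uint8, red, green, blue; 480x640 float32, m along the optical axis (not along the pixel's ray), 0 where there is no reading.
- camera_model(name): a dict with "mtx" (3x3 intrinsics, pixels), "distortion" ([k1, k2, p1, p2, k3] as OpenCV has them; the pictures are not rectified), "world_from_camera" (4x4, takes a point from camera to world coordinates). Camera axes: x right, y up, looking along -z (the intrinsics and any distortion apply to the point x, -y, -z); pixel columns grow to the right and rows downward; lengths in m; the calibration is good to about 2 mm. A picture is of the moment at which its call begins: read the wrist's pose just before it. camera_model takes no time and is no camera call; for the wrist camera it gives the pose at the moment of the call.
- sign_off(): hands the job in, once; it reports no verdict.
Trained networks look in the newest picture that a camera, given by its name, has taken for a name from the list of things; names that differ only in an ending like _2 or _b are one class to them, and where a whole thing is asked for, a point or a joint stands for the part that bears it (a point fixed in the world has none). Each returns a list of dicts, best first, with "score" (0 to 1); they miss things now and then, are a little off and sometimes report something else, mostly with a low value. They report only what shows in the picture. A call takes as long as a camera call. They do not tell look-alikes from the thing itself.
- spot_in(name, camera): "position" ([column, row] in pixels, amid what is visible of it).
- silhouettes(name, camera): "mask" (480x640 bool, what is visible of it) and "position" ([column, row] in pixels, amid what is visible of it).
- spot_point(name, camera): "position" ([column, row] in pixels: a listed point, or the origin of a listed thing).
The state is a dict: "clock": time; "qpos": joint angles; "qd": joint speeds; "effort": joint torques, N m; "position": TCP position; "ee_rot": TCP orientation; "contact_force": force on the tool from outside, world axes, zero at the start; "moment": the same for the moment, N m; "width": finger opening in m.
Only numpy, scipy, OpenCV 4.12 (cv2) and the standard library are available. Lean on these libraries where they do the work, as an engineer would, in place of code of your own. Each camera call takes 0.05 s, during which the arm holds its last target.

## Working session

There is one attempt and no reset: what is moved stays moved. The work goes in short steps, Python scripts to look and compute and a tool call to move; the robot and the scene stay as the last step left them, time stands still between calls to the robot, and variables do not carry over. Pictures are saved under pics/ and viewed, and the job is handed in when it is done.

Besides the shell and the picture viewer there is one more tool, called after "Request:" by a JSON object that holds its "name" and its "arguments", one argument or row to a line. jog_arm: Moves the arm, as the interface text tells. Its arguments: {"type":"object","properties":{"targets":{"type":"array","items":{"type":"array"}},"force":{"type":"number"}},"required":["targets"]}

```bash
mkdir -p pics; ls
cat > h.py <<'E'
import numpy as np,cv2
from rig import manip,get_image,camera_model,sign_off,spot_in,silhouettes,spot_point
def save(n,im): cv2.imwrite('pics/'+n+'.png',im[:,:,::-1])
def w(cam,px,z=None,depth=None,cm=None):
    cm=cm or camera_model(cam);K=np.array(cm['mtx']);D=np.array(cm['distortion']);T=np.array(cm['world_from_camera'])
    p=cv2.undistortPoints(np.array([[px]],float),K,D)[0,0]
    d=T[:3,:3]@np.array([p[0],-p[1],-1.]);o=T[:3,3]
    if depth is not None: return o+d*depth
    return o+d*(z-o[2])/d[2]
E
python3 - <<'E'
from h import *
for c in ['scene','side']:
    im,d=get_image(c);save(c+'0',im);np.save(c+'_d.npy',d)
    for n,z in [('handle_grip',.14),('block_center',.035),('tray',0)]:
        for r in spot_point(n,c): print(c,n,r['score'],r['position'],w(c,r['position'],z))
print(manip.get_state())
E
```

```text
pics
scene handle_grip 0.83 [250.7, 251.3] [ 0.4426748  -0.24797922  0.14      ]
scene block_center 0.82 [178.3, 249.4] [ 0.2958063  -0.42839997  0.035     ]
scene block_center 0.76 [230.7, 216.6] [ 0.18434505 -0.30387298  0.035     ]
scene block_center 0.74 [388.4, 245.1] [0.34605041 0.07615235 0.035     ]
scene block_center 0.62 [268.1, 332.6] [ 0.5774634  -0.22582752  0.035     ]
scene tray 0.65 [475.4, 317.8] [0.56704206 0.22394338 0.        ]
side handle_grip 0.71 [347.7, 200.0] [ 0.44173535 -0.24636581  0.14      ]
side block_center 0.91 [290.6, 229.0] [ 0.59020151 -0.23361798  0.035     ]
side block_center 0.7 [448.3, 234.0] [ 0.27120809 -0.40799167  0.035     ]
side tray 0.71 [142.5, 352.2] [0.56684392 0.23140563 0.        ]
{'clock': 0.4, 'qpos': array([-1.24000901e+00,  2.75979764e-01,  1.50506140e+00, -2.32888151e-05,
        1.36067703e+00, -1.20985270e-01]), 'qd': array([ 0.00049173, -0.00072704, -0.00182345, -0.00094142,  0.0015422 ,
        0.00019785]), 'effort': array([-1.00807436e-03, -4.16175306e+01, -2.45743078e+01, -1.41244250e-04,
        3.32882919e-03,  3.79210417e-05]), 'position': array([ 0.25100763, -0.51728442,  0.24821805]), 'ee_rot': array([ 0.15835988, -0.1583852 ,  0.68918635, -0.68909975]), 'contact_force': array([-0.18348791,  0.15019615, -0.0696962 ]), 'moment': array([ 0.02603577,  0.01301355, -0.01577745]), 'width': 0.08509620268351765}
```

View pics/scene0.png

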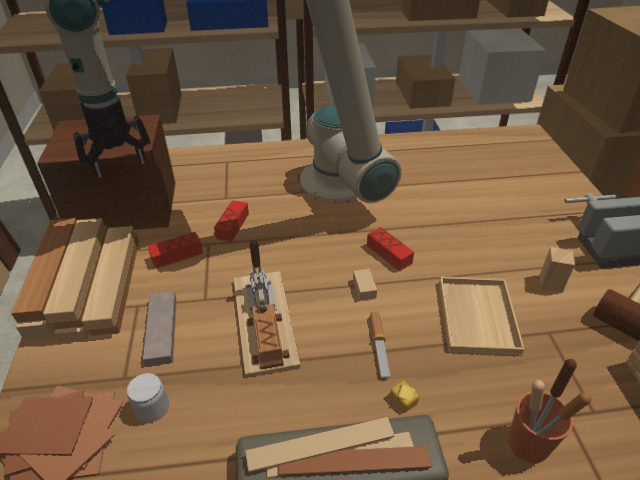

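View pics/side0.png

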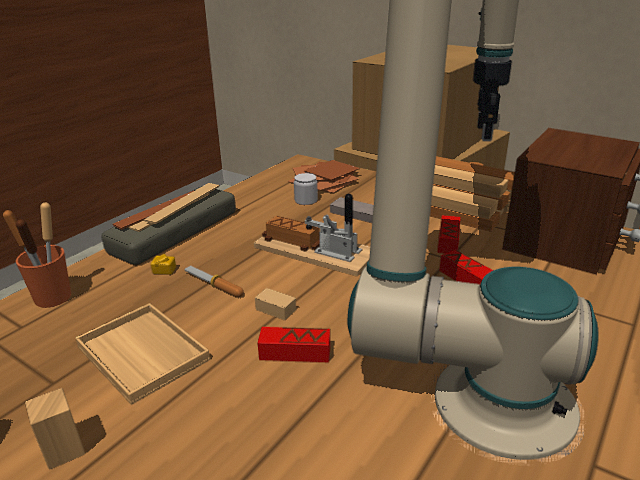

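The scene shows the clamp with its black grip at (251,251) and the brown carved block at (268,335). The three other block candidates, at (178,249), (231,217) and (388,245), are red look-alikes. The brown one fits because it sits in the clamp. The tray is at (477,316). Next I'll confirm in a crop and measure with depth.

Run:
```python
from h import *
im,d=get_image('scene')
save('crop',cv2.resize(im[225:385,210:320],None,fx=3.5,fy=3.5,interpolation=cv2.INTER_CUBIC))
cm=camera_model('scene')
def pts(m,d,c,cm):
    v,u=np.nonzero(m&(d>0));return np.array([w(c,(a,b),depth=d[b,a],cm=cm) for a,b in zip(u,v)])
for c in ['scene','side']:
    im,d=get_image(c);cm=camera_model(c)
    for n in ['block_center','tray','handle_grip']:
        for r in silhouettes(n,c):
            P=pts(r['mask'],d,c,cm)
            if len(P)<20: continue
            print(c,n,round(r['score'],2),r['position'],r['mask'].sum(),'med',np.median(P,0).round(4),'min',np.percentile(P,2,0).round(3),'max',np.percentile(P,98,0).round(3))
            if n=='block_center':
                Q=P[(P[:,2]>.048)&(P[:,2]<.062)]
            elif n=='tray': Q=P
            else: Q=P[P[:,2]>.11]
            if len(Q)>15:
                if n!='handle_grip':
                    rr=cv2.minAreaRect((Q[:,:2]*1000).astype(np.float32)); print('   rect',rr)
                else:print('  gripmean',Q.mean(0), Q[:,2].max())
```

```text
scene block_center 0.89 [264.9, 335.5] 1195 med [ 0.5982 -0.2276  0.0535] min [ 0.525 -0.251  0.024] max [ 0.639 -0.205  0.057]
   rect ((579.0442504882812, -229.0906982421875), (122.3011474609375, 44.586856842041016), 4.8755340576171875)
scene block_center 0.66 [177.3, 250.4] 1167 med [ 0.2899 -0.4372  0.036 ] min [ 0.25  -0.492  0.002] max [ 0.317 -0.382  0.042]
scene block_center 0.62 [389.9, 245.8] 1150 med [0.3553 0.0786 0.0363] min [ 0.293  0.036 -0.001] max [0.401 0.123 0.042]
scene block_center 0.57 [229.7, 220.6] 898 med [ 0.1992 -0.303   0.0368] min [ 0.13  -0.343  0.003] max [ 0.242 -0.264  0.042]
scene tray 0.95 [479.5, 319.4] 5383 med [0.5703 0.2306 0.0047] min [0.463 0.147 0.   ] max [0.67  0.309 0.022]
   rect ((552.528076171875, 236.0808563232422), (159.50193786621094, 231.63645935058594), 79.1747817993164)
scene handle_grip 0.9 [251.7, 264.0] 406 med [ 0.4388 -0.2411  0.0978] min [ 0.294 -0.258 -0.003] max [ 0.489 -0.232  0.158]
  gripmean [ 0.43841712 -0.24065212  0.13708628] 0.16117744696982472
side block_center 0.89 [290.1, 228.4] 1155 med [ 0.5721 -0.2074  0.0454
[... 245 characters left out ...]
 0.049 0.001] max [0.391 0.131 0.041]
side block_center 0.82 [448.9, 232.7] 650 med [ 0.2718 -0.3986  0.0388] min [ 0.243 -0.486  0.006] max [ 0.308 -0.373  0.042]
side block_center 0.69 [457.6, 267.1] 1152 med [ 0.1925 -0.2903  0.0375] min [ 0.139 -0.329  0.003] max [ 0.242 -0.261  0.042]
side tray 0.62 [141.2, 351.7] 7547 med [0.5604 0.2357 0.0054] min [0.459 0.154 0.002] max [0.668 0.318 0.022]
   rect ((580.2529296875, 224.28160095214844), (164.27749633789062, 237.89556884765625), 79.9911880493164)
side handle_grip 0.65 [347.0, 220.5] 496 med [ 0.4332 -0.2315  0.0904] min [ 0.425 -0.353  0.026] max [ 0.526 -0.226  0.157]
  gripmean [ 0.43075963 -0.23220947  0.1358585 ] 0.1595524484984444
```

View pics/crop.png

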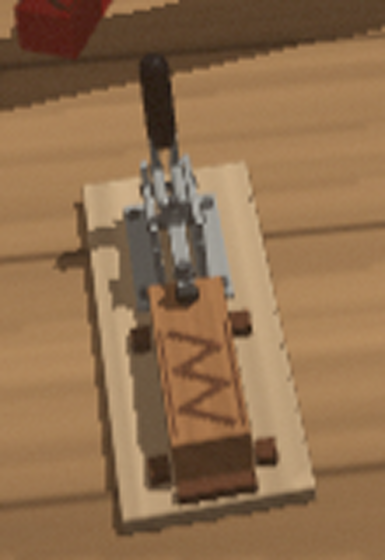

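The crop shows the brown carved block under the pressing bar in the clamp, with the black handle upright at the top. No red parts are involved. Next: tool axes, tray yaw and a finer block and handle fit.

Run:
```python
from h import *
from scipy.spatial.transform import Rotation as R
s=manip.get_state();q=s['ee_rot'];M=R.from_quat([q[1],q[2],q[3],q[0]]).as_matrix();print(M.round(3))
print('jaw yaw',np.arctan2(M[1,2],M[0,2]))
def pts(m,d,c,cm):
    v,u=np.nonzero(m&(d>0));return np.array([w(c,(a,b),depth=d[b,a],cm=cm) for a,b in zip(u,v)])
A=[]
for c in ['scene','side']:
    im,d=get_image(c);cm=camera_model(c)
    m=silhouettes('tray',c)[0]['mask']
    P=pts(m,d,c,cm)
    for lo,hi in[(.018,.026),(.0,.026)]:
        Q=P[(P[:,2]>lo)&(P[:,2]<hi)]
        # drop outliers via table clear margin
        c0=np.array([.567,.23]);Q=Q[np.linalg.norm(Q[:,:2]-c0,axis=1)<.13]
        print(c,lo,len(Q),cv2.minAreaRect((Q[:,:2]*1000).astype(np.float32)))
    # mask polygon corners on z=.022
    cs,_=cv2.findContours(m.astype(np.uint8),0,2);k=max(cs,key=cv2.contourArea)
    p=cv2.approxPolyDP(k,8,True)[:,0];print([ (tuple(x),w(c,x,.022,cm=cm).round(3)[:2]) for x in p])
    P=pts(silhouettes('block_center',c)[0]['mask'],d,c,cm)
    Q=P[(P[:,2]>.050)&(P[:,2]<.06)];print('top',cv2.minAreaRect((Q[:,:2]*1000).astype(np.float32)),Q.mean(0))
```

```text
[[-0.9    0.     0.437]
 [-0.437 -0.    -0.9  ]
 [ 0.    -1.     0.   ]]
jaw yaw -1.1189958009143801
scene 0.018 645 ((564.6304321289062, 229.0863037109375), (150.36378479003906, 202.96043395996094), 79.46746826171875)
scene 0.0 5297 ((564.9383544921875, 233.5769500732422), (158.8317413330078, 205.95831298828125), 79.27336883544922)
[((np.int32(440), np.int32(278)), array([0.459, 0.173])), ((np.int32(450), np.int32(351)), array([0.661, 0.133])), ((np.int32(522), np.int32(354)), array([0.688, 0.274])), ((np.int32(504), np.int32(280)), array([0.485, 0.317]))]
top ((0.0, 0.0), (0.0, 0.0), 0.0) [nan nan nan]
side 0.018 1009 ((565.2815551757812, 233.5611572265625), (151.22044372558594, 203.88076782226562), 79.42435455322266)
side 0.0 7500 ((578.574951171875, 224.07327270507812), (166.11264038085938, 234.279296875), 79.14750671386719)
[((np.int32(151), np.int32(304)), array([0.643, 0.143])), ((np.int32(75), np.int32(338)), array([0.674, 0.289])), ((np.int32(131), np.int32(402)), array([0.465, 0.334])), ((np.int32(209), np.int32(359)), array([0.436, 0.196]))]
top ((576.8812866210938, -224.06475830078125), (121.85484313964844, 48.656280517578125), 4.781042098999023) [ 0.57832812 -0.22068998  0.05419363]<stdin>:21: RuntimeWarning: Mean of empty slice.
  ret = um.true_divide(
```

Request:
{"name": "jog_arm", "arguments": {
  "targets": [
    [0,[0.036,0.047,0],-0.062],
    [0,[0.036,0.047,0],-0.062],
    [0,[0.036,0.047,0],-0.062],
    [0,[0.036,0.047,0],-0.062],
    [0,[0.036,0.047,0],-0.062],
    [0,[0.035,0.046,0],-0.059],
    [0,[0,0,0],0],
    [0,[0,0,0],0]
  ]
}}

```text
clock: 2.15
position: [0.4659, -0.2365, 0.2483]
ee_rot: [-0.03, 0.03, -0.706, 0.707]
contact_force: [-0.4, 0.2, -0.3]
width: -0.0
```

Run:
```python
from h import *
cm=camera_model('wrist');im,d=get_image('wrist');save('w1',im)
for n,z in [('handle_grip',.14),('block_center',.035)]:
    for r in spot_point(n,'wrist'): print(n,r['score'],r['position'],w('wrist',r['position'],z,cm=cm))
for r in silhouettes('block_center','wrist')[:1]:
    v,u=np.nonzero(r['mask']&(d>0));P=np.array([w('wrist',(a,b),depth=d[b,a],cm=cm) for a,b in zip(u[::4],v[::4])])
    Q=P[(P[:,2]>.050)&(P[:,2]<.06)];print('top',cv2.minAreaRect((Q[:,:2]*1000).astype(np.float32)))
s=manip.get_state();print(s['clock'],s['position'],s['width'])
```

```text
handle_grip 0.74 [320.3, 286.5] [ 0.43249382 -0.23773821  0.14      ]
block_center 0.77 [42.7, 287.0] [0.35011019 0.07329952 0.035     ]
block_center 0.64 [326.0, 90.9] [ 0.5774606  -0.23055345  0.035     ]
top ((577.2697143554688, -225.661865234375), (119.74089813232422, 45.035552978515625), 4.278724193572998)
2.35 [ 0.46531258 -0.23754163  0.24830885] -2.0815521031714955e-05
```

View pics/w1.png

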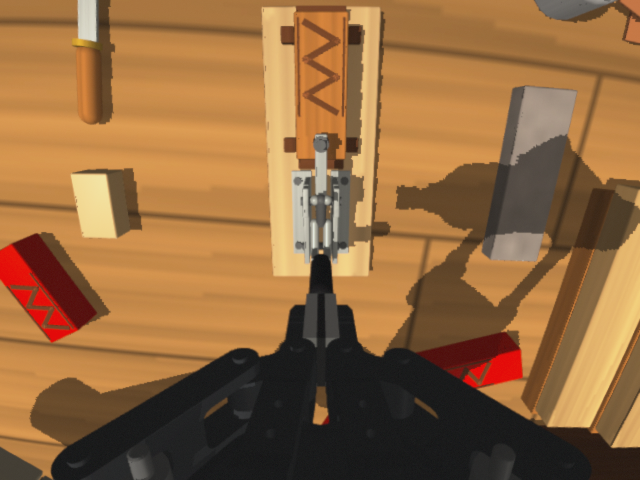

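The wrist view agrees: block at the top (322,80), linkage at (320,215), black handle just below the fingertips at (320,270). I'll descend on the block side of the handle.

Request:
{"name": "jog_arm", "arguments": {
  "targets": [
    [0,[0.002,0.001,-0.04],0],
    [0,[0,0,-0.04],0],
    [0,[0,0,-0.025],0],
    [0,[0,0,0],0]
  ]
}}

```text
clock: 2.85
position: [0.4662, -0.2354, 0.1416]
ee_rot: [0.027, -0.03, 0.707, -0.706]
contact_force: [0.3, -0.1, 0.8]
width: 0.0001
```

Run:
```python
from h import *
im,d=get_image('side');save('s1',cv2.resize(im[120:280,240:400],None,fx=3.5,fy=3.5))
print(manip.get_state()['contact_force'])
```

```text
[ 0.0063931  -1.0566994   0.69134186]
```

View pics/s1.png

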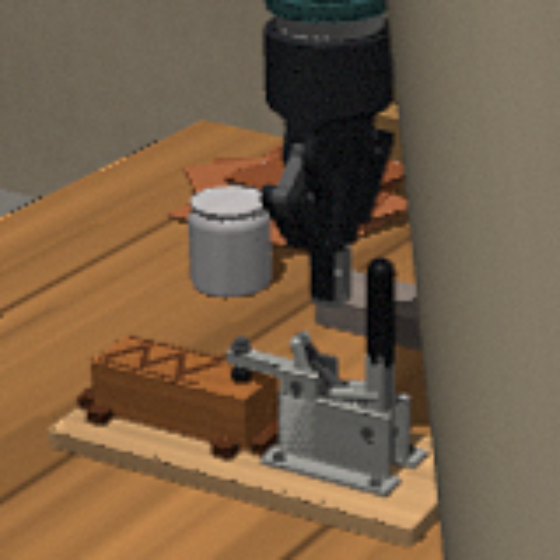

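The fingers (tips at crop (330,290)) are on the block side of the handle (375,310), clear of the linkage. Now I'll push.

Request:
{"name": "jog_arm", "arguments": {
  "targets": [
    [0,[-0.01,-0.001,0],0],
    [0,[-0.008,-0.001,0],0],
    [0,[-0.008,0,0],0],
    [0,[-0.008,-0.001,0],0],
    [0,[-0.006,0,0],0],
    [0,[0,0,0],0],
    [0,[0,0,0],0]
  ]
}}

```text
clock: 3.78
position: [0.4276, -0.2381, 0.143]
ee_rot: [0.029, -0.03, 0.707, -0.706]
contact_force: [-0.3, 0.0, -0.5]
width: 0.0002
```

Run:
```python
from h import *
im,d=get_image('side');save('s2',cv2.resize(im[120:280,240:400],None,fx=3.5,fy=3.5))
```

```text
(no output)
```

View pics/s2.png

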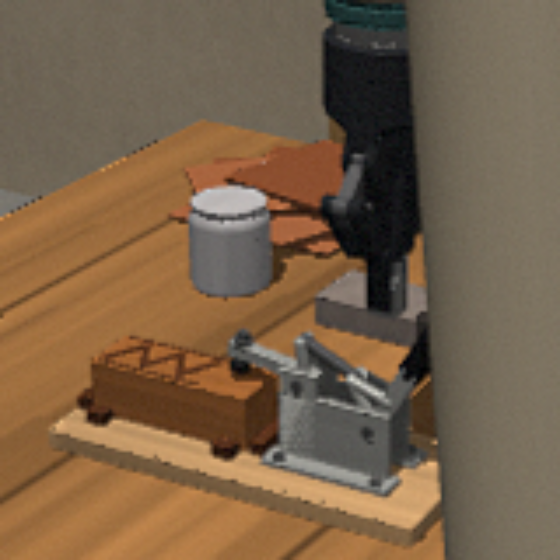

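The handle has gone over centre and is swinging down behind (420,350). I'll retract upward and move above the block while the spring opens it.

Request:
{"name": "jog_arm", "arguments": {
  "targets": [
    [0,[0,0,0.05],0],
    [0,[0,0,0.05],0],
    [0.085,[0.02,0,0.03],0],
    [0.085,[0.05,0.004,0],0],
    [0.085,[0.05,0.004,0],0],
    [0.085,[0.037,0.004,0],0],
    [0.085,[0,0,0],0],
    [0.085,[0,0,0],0]
  ]
}}

```text
clock: 4.82
position: [0.5843, -0.2262, 0.2726]
ee_rot: [0.029, -0.03, 0.707, -0.706]
contact_force: [-0.5, 0.2, 0.1]
width: 0.0852
```

Run:
```python
from h import *
im,d=get_image('side');save('s3',cv2.resize(im[100:290,220:420],None,fx=3,fy=3))
cm=camera_model('wrist');im,d=get_image('wrist');save('w3',im)
print(cm['world_from_camera'][:3,3])
for r in spot_point('block_center','wrist'): print(r['score'],r['position'],w('wrist',r['position'],.035,cm=cm))
for r in silhouettes('block_center','wrist')[:2]:
    v,u=np.nonzero(r['mask']&(d>0));P=np.array([w('wrist',(a,b),depth=d[b,a],cm=cm) for a,b in zip(u[::4],v[::4])])
    Q=P[(P[:,2]>.050)&(P[:,2]<.06)]
    if len(Q)>20:print('top',cv2.minAreaRect((Q[:,:2]*1000).astype(np.float32)))
s=manip.get_state();print(s['clock'],s['position'],s['width'])
```

```text
[ 0.66828076 -0.21816405  0.39962696]
0.76 [79.2, 355.5] [0.35581307 0.07563385 0.035     ]
0.67 [318.8, 399.0] [ 0.31716128 -0.24437008  0.035     ]
0.66 [322.5, 209.3] [ 0.57808005 -0.22710634  0.035     ]
top ((577.2566528320312, -225.43089294433594), (120.33177185058594, 44.88364028930664), 4.8217034339904785)
5.025 [ 0.58405654 -0.22654238  0.27370141] 0.08488602202616151
```

View pics/s3.png

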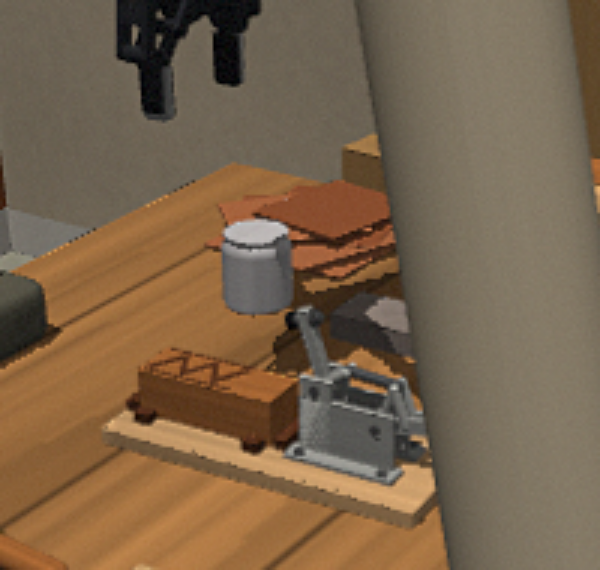

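View pics/w3.png

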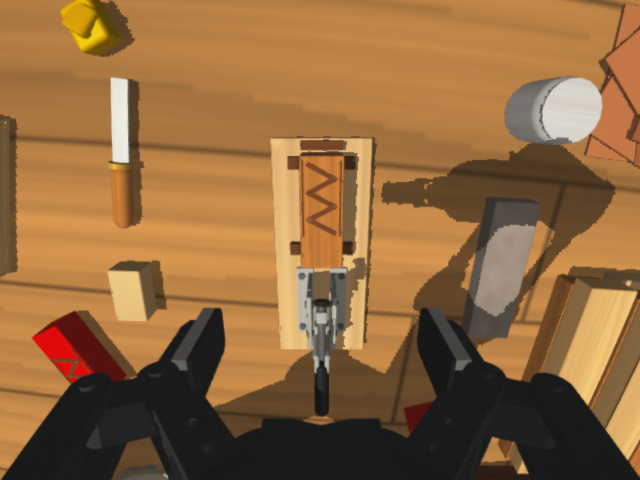

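The wrist view shows the bar off the block (322,210) and the handle swung back (320,385). The bar was still rising in the side view. I'll wait and descend partway, then check.

Request:
{"name": "jog_arm", "arguments": {
  "targets": [
    [0.085,[0,0,0],0],
    [0.085,[0,0,0],0],
    [0.085,[0,0,0],0],
    [0.085,[0,0,0],0],
    [0.085,[0,0,0],0],
    [0.085,[0,0,0],0],
    [0.085,[0.001,0,-0.03],0],
    [0.085,[0,0,-0.03],0],
    [0.085,[0,0,-0.03],0],
    [0.085,[0,0,0],0]
  ]
}}

```text
clock: 6.28
position: [0.5845, -0.2255, 0.1808]
ee_rot: [0.027, -0.031, 0.708, -0.705]
contact_force: [-0.4, 0.5, -0.1]
width: 0.0852
```

Run:
```python
from h import *
im,d=get_image('side');a=cv2.resize(im[100:290,220:420],None,fx=2,fy=2)
im,d=get_image('scene');b=cv2.resize(im[190:380,180:340],None,fx=2,fy=2);save('s4',np.hstack([a,b]))
```

```text
(no output)
```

View pics/s4.png

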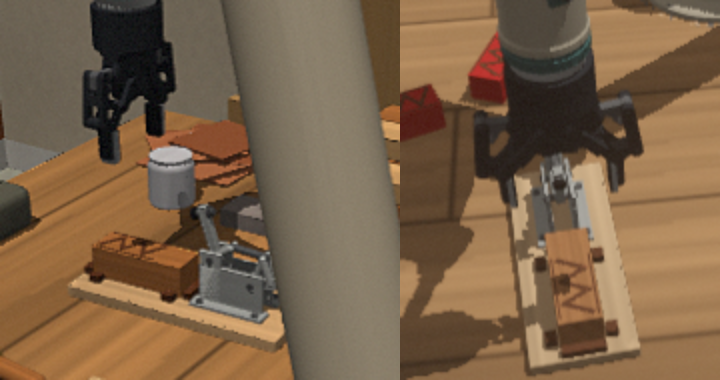

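Run:
```python
from h import *
im,d=get_image('side');cm=camera_model('side')
c=np.array([.5773,-.226]);ax=np.array([np.cos(.08),np.sin(.08)])
for v in range(200,246,3):
    row=[]
    for u in range(314,342,3):
        if d[v,u]>0:
            p=w('side',(u,v),depth=d[v,u],cm=cm);r=p[:2]-c
            if abs(-ax[1]*r[0]+ax[0]*r[1])<.04: row.append((round(float(r@ax)*1000),round(p[2]*1000)))
    print(v,row)
```

```text
200 []
203 [(-74, 124), (-81, 124)]
206 [(-66, 115), (-77, 119), (-84, 120), (-92, 122)]
209 [(-71, 112), (-77, 112), (-84, 114)]
212 [(-82, 104), (-89, 106)]
215 [(-83, 98), (-88, 97)]
218 [(-84, 92), (-90, 92)]
221 [(-93, 88), (-93, 82), (-98, 81), (-116, 87)]
224 [(-92, 80), (-97, 79), (-107, 83), (-115, 86), (-120, 84), (-128, 87)]
227 [(-52, 56), (-56, 54), (-82, 74), (-90, 76), (-98, 78), (-104, 78), (-107, 76), (-105, 67), (-126, 78)]
230 [(-57, 53), (-59, 49), (-82, 67), (-90, 69), (-99, 72), (-105, 73), (-97, 57), (-105, 60), (-112, 61), (-120, 64)]
233 [(-59, 48), (-57, 40), (-81, 58), (-90, 61), (-98, 64), (-105, 65), (-97, 50), (-106, 53), (-111, 53), (-118, 54)]
236 [(-59, 40), (-58, 33), (-82, 52), (-91, 55), (-97, 55), (-103, 56), (-111, 58), (-119, 60), (-126, 61), (-133, 63)]
239 [(-58, 32), (-57, 25), (-82, 44), (-90, 46), (-96, 46), (-106, 51), (-112, 52), (-121, 55), (-128, 57), (-133, 56)]
242 [(-59, 25), (-62, 22), (-81, 36), (-89, 38), (-96, 39), (-102, 40), (-111, 43), (-121, 47), (-126, 47), (-134, 49)]
245 [(-67, 26), (-71, 24), (-81, 28), (-86, 28), (-99, 35), (-105, 35), (-110, 35), (-121, 40), (-127, 41), (-133, 40)]
```

The bar tip is about 125 mm up and 65–80 mm from the block's centre, which matches the open state. Now I'll descend and grip.

Request:
{"name": "jog_arm", "arguments": {
  "targets": [
    [0.085,[0,0,-0.04],0],
    [0.085,[0,0,-0.04],0],
    [0.085,[0,0,-0.03],0],
    [0.085,[0,0,-0.02],0],
    [0.085,[0,0,-0.01],0],
    [0.085,[0,0,0],0]
  ]
}}

```text
clock: 7.18
position: [0.5865, -0.2266, 0.0439]
ee_rot: [-0.03, 0.029, -0.706, 0.707]
contact_force: [-0.4, 1.0, -0.3]
width: 0.0853
```

Request:
{"name": "jog_arm", "arguments": {
  "targets": [
    [0.03,[0,0,0],0],
    [0.03,[0,0,0],0],
    [0.03,[0,0,0],0],
    [0.03,[0,0,0],0],
    [0.03,[0,0,0],0],
    [0.03,[0,0,0],0]
  ],
  "force": 40
}}

```text
clock: 7.92
position: [0.5868, -0.2266, 0.0445]
ee_rot: [-0.03, 0.029, -0.706, 0.707]
contact_force: [-0.4, 1.7, 4.6]
width: 0.0443
```

Gripped at 44 mm. Lifting straight up.

Request:
{"name": "jog_arm", "arguments": {
  "targets": [
    [0.03,[0,0,0.01],0],
    [0.03,[0,0,0.02],0],
    [0.03,[0,0,0.03],0],
    [0.03,[0,0,0.04],0],
    [0.03,[0,0,0.04],0],
    [0.03,[0,0,0.02],0],
    [0.03,[0,0,0],0]
  ]
}}

```text
clock: 8.8
position: [0.5867, -0.2267, 0.2052]
ee_rot: [-0.03, 0.028, -0.706, 0.707]
contact_force: [0.6, 0.5, -1.5]
width: 0.0441
```

Run:
```python
from h import *
im,d=get_image('side');a=cv2.resize(im[100:290,200:400],None,fx=2,fy=2)
im,d=get_image('scene');b=cv2.resize(im[190:380,180:340],None,fx=2,fy=2);save('s5',np.hstack([a,b]))
s=manip.get_state();print(s['position'],s['contact_force'],s['width'])
```

```text
[ 0.58533519 -0.22597271  0.20239515] [-0.14247877  0.30475462 -2.3197863 ] 0.04424834134913479
```

View pics/s5.png

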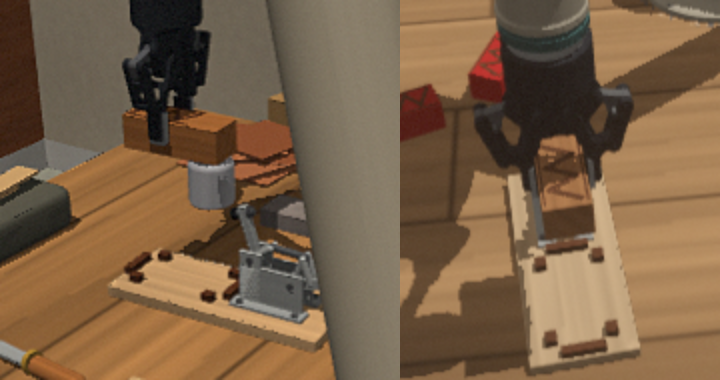

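The block is held level and the clamp base is empty. Carrying it over the tray.

Request:
{"name": "jog_arm", "arguments": {
  "targets": [
    [0.03,[-0.001,0.03,0],-0.033],
    [0.03,[-0.002,0.056,0],-0.033],
    [0.03,[-0.002,0.056,0],-0.033],
    [0.03,[-0.002,0.057,0],-0.033],
    [0.03,[-0.002,0.057,0],-0.033],
    [0.03,[-0.002,0.057,0],-0.033],
    [0.03,[-0.001,0.056,0],-0.033],
    [0.03,[-0.001,0.05,0],-0.033],
    [0.03,[0,0.037,0],0],
    [0.03,[0,0,0],0]
  ]
}}

```text
clock: 10.15
position: [0.5717, 0.2322, 0.2011]
ee_rot: [0.064, -0.061, -0.704, 0.705]
contact_force: [-0.7, -1.5, -1.8]
width: 0.0444
```

Run:
```python
from h import *
cm=camera_model('wrist');im,d=get_image('wrist');save('w6',im)
im,d=get_image('side');a=cv2.resize(im[150:420,30:270],None,fx=2,fy=2);save('s6',a)
s=manip.get_state();print(s['clock'],s['position'],s['ee_rot'],s['contact_force'],s['width'])
m=silhouettes('block_center','side')
for r in m:print(r['score'],r['position'])
from scipy.spatial import cKDTree
cm=camera_model('side')
v,u=np.nonzero(m[0]['mask']&(d>0));P=np.array([w('side',(a,b),depth=d[b,a],cm=cm) for a,b in zip(u,v)]);print(np.percentile(P,[2,50,98],axis=0).round(3))
```

```text
10.25 [0.57211753 0.22940206 0.20157432] [ 0.06467691 -0.06254152 -0.7035014   0.70497606] [-0.14098264 -0.04356765 -1.95792465] 0.04406198309718264
0.76 [125.9, 259.3]
0.23 [361.8, 238.3]
[[0.502 0.21  0.174]
 [0.527 0.244 0.21 ]
 [0.612 0.266 0.213]]
```

View pics/w6.png

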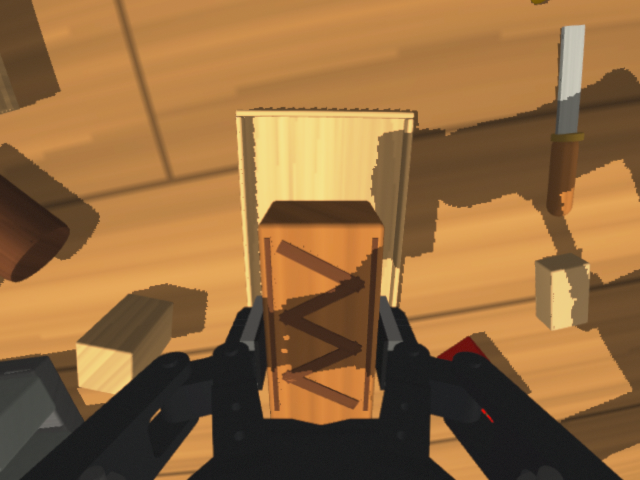

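View pics/s6.png

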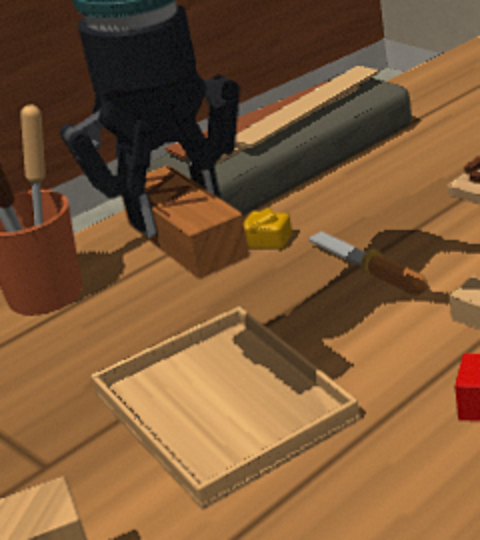

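Over the tray and aligned, with the carved face up. Descending in steps.

Request:
{"name": "jog_arm", "arguments": {
  "targets": [
    [0.03,[0,0,-0.04],0],
    [0.03,[0,0,-0.04],0],
    [0.03,[0,0,-0.04],0],
    [0.03,[0,0,-0.025],0],
    [0.03,[0,0,-0.012],0],
    [0.03,[0,0,-0.004],0],
    [0.03,[0,0,0],0],
    [0.03,[0,0,0],0]
  ]
}}

```text
clock: 11.3
position: [0.5739, 0.2298, 0.0435]
ee_rot: [-0.063, 0.065, 0.704, -0.704]
contact_force: [0.6, -0.7, -1.1]
width: 0.0446
```

Run:
```python
from h import *
im,d=get_image('side');save('s7',cv2.resize(im[250:420,50:250],None,fx=3,fy=3))
s=manip.get_state();print(s['clock'],s['position'],s['contact_force'],s['width'])
```

```text
11.35 [0.57377274 0.22985024 0.04344464] [ 0.92462677 -0.44682339 -1.62603822] 0.04427138706460442
```

View pics/s7.png

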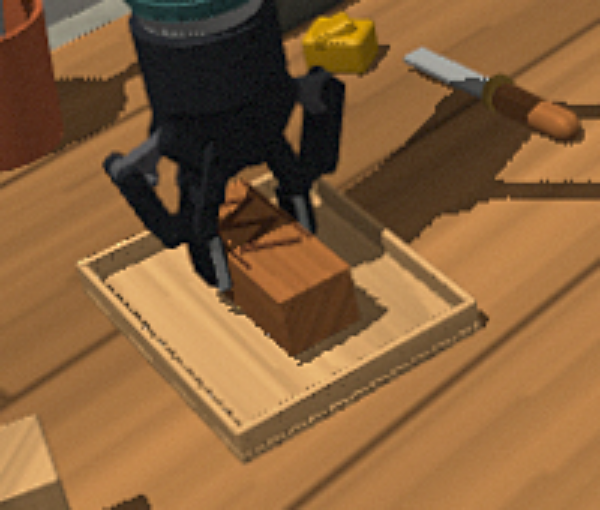

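The block is inside the tray walls with about 9 mm to go.

Request:
{"name": "jog_arm", "arguments": {
  "targets": [
    [0.03,[0,0,-0.004],0],
    [0.03,[0,0,-0.002],0],
    [0.03,[0,0,-0.001],0],
    [0.03,[0,0,-0.001],0],
    [0.03,[0,0,0],0]
  ]
}}

```text
clock: 11.98
position: [0.573, 0.2297, 0.0345]
ee_rot: [0.064, -0.064, -0.704, 0.704]
contact_force: [-0.2, 0.4, 1.1]
width: 0.0441
```

Request:
{"name": "jog_arm", "arguments": {
  "targets": [
    [0.03,[0,0,-0.001],0],
    [0.03,[0,0,0],0],
    [0.03,[0,0,0],0]
  ]
}}

```text
clock: 12.35
position: [0.573, 0.2297, 0.0345]
ee_rot: [-0.064, 0.064, 0.704, -0.704]
contact_force: [-2.5, -0.5, 6.7]
width: 0.0446
```

Firm contact: 6.7 N up and no further descent. Releasing.

Request:
{"name": "jog_arm", "arguments": {
  "targets": [
    [0.05,[0,0,0],0],
    [0.06,[0,0,0],0],
    [0.065,[0,0,0],0],
    [0.065,[0,0,0],0],
    [0.065,[0,0,0.02],0],
    [0.065,[0,0,0.04],0],
    [0.065,[0,0,0.05],0],
    [0.065,[0,0,0.05],0],
    [0.065,[-0.02,0,0.05],0],
    [0.065,[0,0,0],0]
  ]
}}

```text
clock: 13.6
position: [0.5542, 0.2304, 0.2483]
ee_rot: [-0.061, 0.067, 0.705, -0.703]
contact_force: [1.0, 0.3, 0.3]
width: 0.0648
```

Run:
```python
from h import *
im,d=get_image('side');save('s8',im);cm=camera_model('side')
m=silhouettes('block_center','side')
for r in m:
    v,u=np.nonzero(r['mask']&(d>0));P=np.array([w('side',(a,b),depth=d[b,a],cm=cm) for a,b in zip(u,v)])
    print(r['score'],r['position'],np.percentile(P,[2,50,98],axis=0).round(3).tolist())
im,d=get_image('scene');save('c8',im)
s=manip.get_state();print(s['clock'],s['position'],s['contact_force'],s['width'])
```

```text
0.82 [141.4, 340.9] [[0.503, 0.209, 0.006], [0.546, 0.243, 0.044], [0.622, 0.264, 0.047]]
0.58 [292.2, 341.4] [[0.283, 0.049, 0.001], [0.335, 0.094, 0.036], [0.39, 0.131, 0.041]]
13.75 [0.55253833 0.22945409 0.242246  ] [-1.02627457  0.86543078  0.11112272] 0.06486514454853531
```

View pics/s8.png

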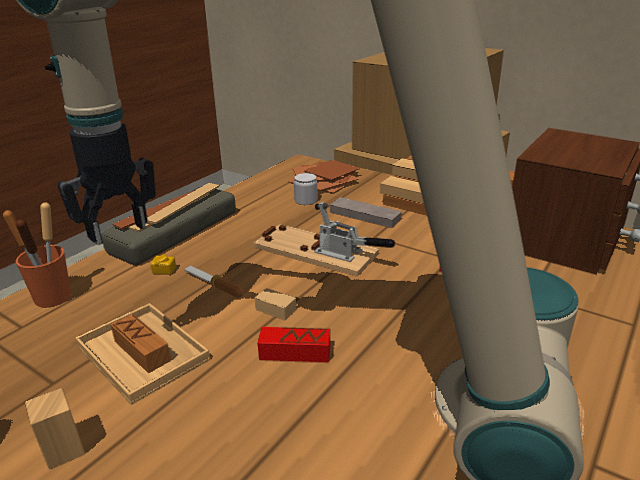

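View pics/c8.png

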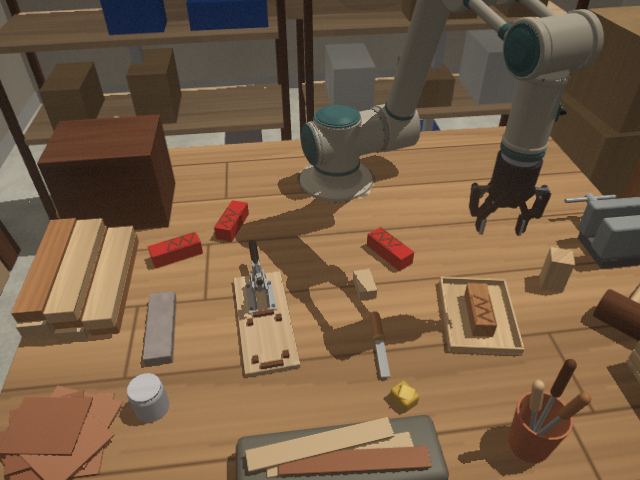

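The block lies flat in the tray with its carved face up, at side view (141,342) and scene view (480,310). Its top is about 45 mm up, as expected. The clamp handle is near level at side view (375,242), the bar is up, and the gripper is clear.

```bash
python3 -c "
from rig import sign_off
print(sign_off())"
```

```text
the job is handed in; nothing more can be done
None
```

The job is done and handed in at about 13.8 s of the 53 s allowed; no verdict was reported.

- **What I did:** I pushed the clamp handle over centre with closed fingers, and the spring swung it fully open. I then gripped the brown block, lifted it straight up and carried it to the tray. I lowered it until it touched the floor (about 7 N), released it and backed off.
- **Last checks:** The final pictures show the block flat and carved face up inside the tray, with its top about 45 mm above the table, as expected. The clamp stays open with its handle near level and bar upright. The red look-alikes are untouched and the gripper is clear.
- **Disagreements:** None of the checks failed. The block's position differed by about 2 to 7 mm between cameras before the grasp. The wrist camera's reading settled it, and the grip closed on the block at about 44 mm.

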